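# Arm the rolling-test ramp: chock the drum against its start switch

### The arm

A 6-joint arm with a two-finger parallel gripper is mounted at the origin on a cart in front of the work surface, level with it; the furniture and walls round the work are solid. World frame = base frame: x ahead of the robot, y to its left, z up, the work surface at z = 0. Lengths are in m, angles in rad, forces in N, time in s.
With the tool pointing down it reaches from about 0.375 to 0.925 m from the base axis. Payload 5.7 kg.
Tool frame: the origin (TCP) lies on the centre line of the jaws, within the pads' length; the fingertips stand 22 mm ahead of it and the grasp point (between the pads) lies 3 mm ahead of it (arm.tcp_to_tips is the distance from the TCP to the fingertips, in m); z points along the fingers, y is the direction in which the jaws open and shut (so a half turn about z gives the same grasp; the last joint's range is limited). The gripper opens to 88 mm and grips with 3 to 60 N. Pads are 20 mm wide; open, the fingers measure 115 mm over their backs; the gripper's body (75 mm by 178 mm) begins 61 mm behind the grasp point.
Start: joints at [1.135, 0.359, 1.51, -0, 1.272, -0.115], TCP at [0.189, 0.569, 0.245] pointing down, gripper open.
Joint ranges: [-2.97, 2.97], [-1.01, 2.36], [0.21, 2.38], [-0.96, 4.11], [0.2, 2.71], [-2.98, 2.98]. Speed limits (rad/s): [2.39, 2.39, 3.14, 3.14, 3.14, 3.14].

### API

Orientations are given as a rotation vector (axis times angle).
In Python, from bench import arm, cams gives the robot as it stands.
- The arm moves only by the tool apply_moves, never from a script. Its argument "moves" is a list that holds one entry, the list of rows, each a list of 5 numbers: the opening, from 0 (shut) to 1 (fully open), then the shift along the tool's x, y, z in cm, then the turn about the tool's z in rad. A call has 1 to 12 rows; each row shifts and turns the pose as measured when the row begins, along the tool's axes as they then stand; what a row does not reach is not made up. A row lasts 1/12 s, in which the tool goes at most 41.7 mm and 7.16 degrees, less where a joint would pass 70% of its speed; a pose out of reach is approached as far as the arm can. A call is refused whole if a number of a shift passes 4.17 or a number of a turn 0.125, either way. A call with a gripper value outside its range is refused whole. The fingers move at their own pace and stop on an object; "squeeze" is the grip in N (left out, the last holds). Time passes only in rows, so rows that do not move let the fingers close. It gives the time, the measured TCP pose, the force and the opening at its end, in the units of the state.
- arm.get_state(): the state, without advancing time (a new reading comes with each control period).
- cams.camera(name): name is "scene" or "top" or "wrist"; returns the picture (480x640x3 uint8, blue, green, red); there is no depth.
- cams.camera_params(name): a dict with "fx", "fy", "cx", "cy" (pixels), "extrinsics" (4x4, takes a point from world to camera coordinates); the wrist camera has in their place "T_tool_cam" (4x4, takes a point from camera to tool coordinates, whose origin is the TCP and whose axes are the flange's). Camera axes: x right, y down, z forward; pixel columns grow to the right and rows downward; lengths in m; the calibration is good to about 2 mm. A picture is of the moment at which its call begins: read the wrist's pose just before it. camera_params takes no time and is no camera call.
- arm.close_job(): hands the job in, once; it reports no verdict.
The state is a dict: "time_s": time; "joint_pos": joint angles; "joint_velocities": joint speeds; "effort": joint torques, N m; "tcp_pos": TCP position; "orientation": TCP orientation; "contact_force": force on the tool from outside, world axes, zero at the start; "wrist_torque": the same for the moment, N m; "gripper_width": opening from 0.0 (shut) to 1.0 (fully open).
Only numpy, scipy, OpenCV 4.12 (cv2) and the standard library are available. Lean on these libraries where they do the work, as an engineer would, in place of code of your own. Each camera call takes 0.05 s, during which the arm holds its last target. There are 200 camera calls.

### The job

Make the rolling-test ramp ready for the next run: the big plain drum has to wait at the top of the slope, hard up against the stop so that it holds the start switch's pin in. It will not stay there by itself, so first stand the rubber wedge chock on the ramp a little below the stop, thin edge uphill, then set the drum down between the stop and the chock with its axis across the ramp, and then push the chock up squarely against the drum's low side until the pin is pushed home and the drum stays put with your hand away. Do not let the drum run away down the ramp, leave the spool and the slim roller in the rack, and do not move or upset the other things on the bench.

Things in the scene. Friction and masses are not known exactly. Their poses are not given: they have to be found in the camera images.
- ramp: the rolling-test ramp as a whole, fixed to the bench: base 146 mm wide (its x) and 280 mm long (its y). Origin at bench level under the middle of the base; z up; its y axis points uphill. Grey base plate, aluminium side cheeks, sloping white deck.
- deck: the ramp's white deck, fixed, sloping 9 degrees (0.157 rad). Origin on its surface at the foot of the stop, mid-width; y uphill along the slope, x across, z square to the deck. The stop plate (100 mm wide, 42 mm high) faces downhill at y = 0, the black switch behind it is 41 mm high. The deck ends in a lip at y = -0.25 m; its edge strips stand 6 mm over it, 136 mm apart.
- start_pin (a joint): travel in m of the start switch's pin: 0 = out, grows as it is pushed uphill into the stop. Steel pin, 6 mm diameter, in the middle of the stop plate, axis 25 mm over the deck; it stands 8 mm out of the stop; at 0.008 it is flush and the drum touches the stop. Light spring (0.2 N out, 0.7 N in). Pushing the chock home takes under 10 N; 20 N does not lift the drum.
- drum: big plain solid aluminium cylinder, 50 mm diameter, 56 mm long, 0.32 kg. Origin at its centre, x along its axis. Starts in one of the rack's three places, its ends 5 mm proud of the rack, to be gripped from above by the end faces. Rolls down the deck unless stopped. On the deck its centre is 25 mm over the surface and, pin home, 25 mm downhill of the stop's face.
- chock: black rubber wedge, 40 mm wide (x), 58 long (y), 30 high, 0.12 kg, friction 0.95: stays on the deck where left. Origin under its middle, z up, y to the thin edge (2 mm high, at y = +29 mm); face rises 40 degrees to a flat top, y = -5 to -29 mm (heel). Sides upright: grip across the width near the heel. Bearing on the drum its origin is 40 mm downhill of the drum's; pin home: at deck y = -0.065
- roller_rack: wooden rack of the rollers, fixed, 46 mm wide (its x), 180 mm long (its y); origin at bench level under its middle. Three places on pairs of dowels at y = -56, 0 and +56 mm; rollers lie with their axes along the rack's x, the drum's and the spool's centre 39 mm over the bench, the slim roller's 28 mm. End boards 26 mm high.
- spool: waisted aluminium roller, two 50 mm flanges on a 28 mm waist, 56 mm long, in the rack; to be left there. Origin at its centre.
- slim_roller: slim plain aluminium roller, 32 mm diameter, 56 mm long, in the rack; to be left there. Origin at its centre.
- weighing_bottle: small glass weighing bottle, 36 mm diameter, 52 mm high, standing; origin under its middle. Bystander.
- dropper_bottle: brown dropper bottle with black teat, 37 mm diameter, 96 mm high, standing; origin under its middle. Bystander.
- rubber_stopper: red rubber stopper, 25 mm diameter, 24 mm high; origin under its middle. Bystander.
- lab_timer: round white timer, 68 mm diameter, 48 mm high; origin under its middle. Bystander.
- small_beaker: small glass beaker, 49 mm wide, 59 mm high, standing; origin under its middle. Bystander.
- tape_roll: roll of tape lying flat, 68 mm diameter, 18 mm high; origin under its middle. Bystander.
- marker: marker pen lying, 17 x 133 x 17 mm, long along its y; origin under its middle. Bystander.
- ph_strips: flat booklet of test strips, 18 x 72 x 9 mm, long along its y; origin under its middle. Bystander.
Things that resemble listed ones, but are neither listed nor needed, are in the scene too. There is more than one size of the chock; the one meant has the size given above. What is shaped like the drum but green is not meant.

How it is judged:
On the way, in this order (a step that is already met when the one before it is completed fails the run):
1. the chock stands on the deck below the stop, let go, thin edge uphill (x of chock in the frame of deck between -0.045 and 0.045 m and y of chock in the frame of deck between -0.205 and -0.04 m and z of chock in the frame of deck between -0.004 and 0.006 m and y of deck in the frame of chock above 0.03 m and contact force between the fingers and chock below 0.05 N), for 0.2 s.
2. the drum lies on the deck between the stop and the chock, let go (x of drum in the frame of deck between -0.045 and 0.045 m and y of drum in the frame of deck between -0.168 and -0.015 m and z of drum in the frame of deck between 0.018 and 0.032 m and y of drum in the frame of chock above 0.02 m and contact force between the fingers and drum below 0.05 N), for 0.2 s.
At the end, for the whole second after the job is handed in: Pin in by more than 6 of its 8 mm; drum on the deck within 45 mm of the middle line, axis across to 0.12 rad; chock flat on the deck downhill of it, thin edge to the drum, bearing on it (over 0.05 N), square to 0.2 rad; both at rest (value of joint start_pin above 0.006 m and x of drum in the frame of deck between -0.045 and 0.045 m and z of drum in the frame of deck between 0.02 and 0.03 m and angle between the x axis of drum and the x axis of deck, either way round below 0.12 rad and contact force between chock and drum above 0.05 N and y of drum in the frame of chock above 0.02 m and angle between the y axis of chock and the y axis of deck, either way round below 0.2 rad and angle between the z axis of chock and the z axis of deck, either way round below 0.12 rad and z of chock in the frame of deck between -0.004 and 0.006 m and linear speed of each of drum, chock below 0.01 m/s); the robot touches nothing.
It fails at once if the drum ran away down the ramp (onto the lower part of the deck, more than 170 mm below the stop) (contact force between drum and deck above 0.05 N and y of drum in the frame of deck below -0.17 m).
It fails at once if the spool or the slim roller was moved (more than 15 mm) (distance of any of spool, slim_roller from where it was at the start of the episode above 0.015 m).
It fails at once if a bystander was moved (more than 20 mm) or tipped (standing ones, more than 0.4 rad) (distance of any of weighing_bottle, dropper_bottle, rubber_stopper, lab_timer, small_beaker, tape_roll, marker, ph_strips from where it was at the start of the episode above 0.02 m or angle between any of weighing_bottle, dropper_bottle, rubber_stopper, lab_timer, small_beaker's own z axis and vertical above 0.4 rad).
It also fails if it takes over 64 s, if anything falls off the work surface, if the arm or the gripper's body presses on something with over 40 N, if the wrist force passes 120 N, or if a joint passes its speed limit or range.

## Working session

There is one attempt and no reset: what is moved stays moved. The work goes in short steps, Python scripts to look and compute and a tool call to move; the robot and the scene stay as the last step left them, time stands still between calls to the robot, and variables do not carry over. Pictures are saved under pics/ and viewed, about 8 in all and at most 12, crops included, and the job is handed in when it is done.

Besides the shell and the picture viewer there is one more tool, called after "Emit:" as name(argument=value, ...) on one line, values as JSON. apply_moves: Moves the arm, as the interface text tells. Its arguments: {"type":"object","properties":{"moves":{"type":"array","items":{"type":"array","items":{"type":"array","items":{"type":"number"}}}},"squeeze":{"type":"number"}},"required":["moves"]}

```bash
mkdir -p pics; ls; cat > h.py <<'E'
import numpy as np, cv2
from scipy.spatial.transform import Rotation as R
from bench import arm, cams
def pw():
    s=arm.get_state(); T=np.eye(4); T[:3,:3]=R.from_rotvec(s['orientation']).as_matrix(); T[:3,3]=s['tcp_pos']; return T
def grab(n,f=None):
    T=pw(); im=cams.camera(n); p=cams.camera_params(n)
    E=T@np.array(p['T_tool_cam']) if n=='wrist' else np.linalg.inv(np.array(p['extrinsics']))
    if f: cv2.imwrite('pics/'+f,im); np.savez('pics/'+f+'.npz',E=E,K=[p['fx'],p['fy'],p['cx'],p['cy']])
    return im
def load(f):
    d=np.load('pics/'+f+'.npz'); return d['E'],d['K']
def ray(f,uv):
    E,K=load(f); d=E[:3,:3]@np.array([(uv[0]-K[2])/K[0],(uv[1]-K[3])/K[1],1]); return E[:3,3],d
def onz(f,uv,z):
    o,d=ray(f,uv); return o+d*(z-o[2])/d[2]
def onplane(f,uv,p,n):
    o,d=ray(f,uv); return o+d*(np.dot(p-o,n)/np.dot(d,n))
def proj(f,P):
    E,K=load(f); c=np.linalg.inv(E)@np.r_[P,1]; return np.round([K[0]*c[0]/c[2]+K[2],K[1]*c[1]/c[2]+K[3]],1)
E
python3 - <<'E'
from h import *
grab('top','top0.png');grab('scene','scene0.png')
for f in('top0.png','scene0.png'):
    E,K=load(f);print(np.round(E,3),K)
s=arm.get_state();print(s['orientation'],s['contact_force'],cams.camera_params('wrist'))
E
```

```text
pics
[[ 3.000e-03 -9.910e-01  1.320e-01  3.420e-01]
 [-1.000e+00 -1.000e-03  1.700e-02  4.000e-03]
 [-1.600e-02 -1.320e-01 -9.910e-01  1.218e+00]
 [ 0.000e+00  0.000e+00  0.000e+00  1.000e+00]] [462.28861661 462.28861661 317.97348589 233.77052265]
[[-0.472 -0.444  0.761 -0.764]
 [-0.881  0.247 -0.402  0.682]
 [-0.009 -0.861 -0.508  0.93 ]
 [ 0.     0.     0.     1.   ]] [614.69418661 614.69418661 310.70003289 234.21003812]
[-5.01666121e-01 -3.10078582e+00  2.54777667e-03] [ 0.10663728  0.39848486 -0.20174099] {'fx': 421.8951655147616, 'fy': 421.8951655147616, 'cx': 314.25737327462434, 'cy': 249.15698546456903, 'T_tool_cam': array([[-2.16953826e-05, -9.52883192e-01, -3.03337472e-01,
         8.47419031e-02],
       [ 9.99999784e-01,  1.78707969e-04, -6.32903004e-04,
         5.71853119e-04],
       [ 6.57291459e-04, -3.03337420e-01,  9.52882982e-01,
        -1.41137630e-01],
       [ 0.00000000e+00,  0.00000000e+00,  0.00000000e+00,
         1.00000000e+00]])}
```

View pics/top0.png

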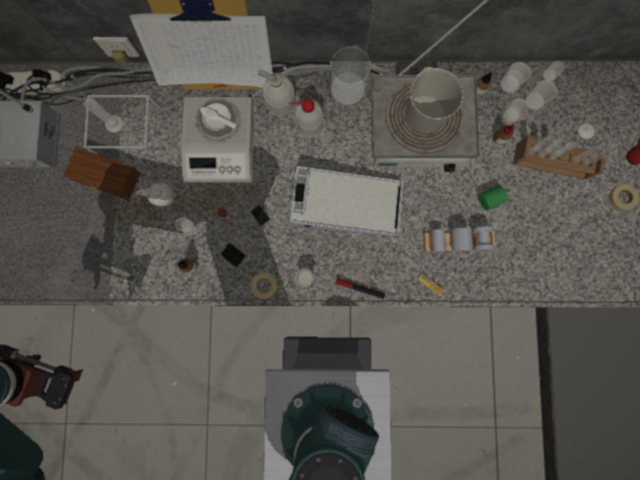

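View pics/scene0.png

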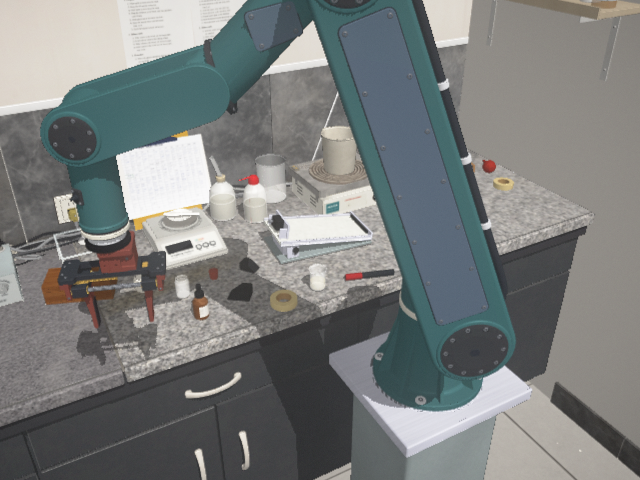

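The top view shows the ramp at about (347,200) with its stop at the left, so uphill is to the left. The rack is at (460,238), a green drum at (493,197), and two black wedges at (261,214) and (233,255). I'll enlarge both candidate groups.

```bash
python3 - <<'E'
from h import *
im=cv2.imread('pics/top0.png')
a=cv2.resize(im[190:290,200:333],(798,600),interpolation=cv2.INTER_CUBIC)[:,:]
b=cv2.resize(im[215:260,415:505],(800,400),interpolation=cv2.INTER_CUBIC)
o=np.zeros((600,800,3),np.uint8); o[:300,:399]=cv2.resize(a,(399,300)); o[:200,400:800]=cv2.resize(b,(400,200))
o[300:600,:480]=cv2.resize(im[155:245,280:424],(480,300),interpolation=cv2.INTER_CUBIC)
cv2.imwrite('pics/crop1.png',o)
g=im.max(2)
for n,(r0,r1,c0,c1) in {'c1':(200,230,245,275),'c2':(240,270,215,250)}.items():
    m=(g[r0:r1,c0:c1]<28).astype(np.uint8)
    cs,_=cv2.findContours(m,cv2.RETR_EXTERNAL,cv2.CHAIN_APPROX_NONE)
    c=max(cs,key=cv2.contourArea)+np.array([c0,r0]); rr=cv2.minAreaRect(c)
    print(n,cv2.contourArea(c),rr); B=cv2.boxPoints(rr); P=np.array([onz('top0.png',q,0.015) for q in B]);print(np.round(P,3), np.linalg.norm(P[0]-P[1]),np.linalg.norm(P[1]-P[2]))
# ramp corners, white bright
for q in [(300,170),(398,178),(292,222),(397,233)]: print(q,np.round(onz('top0.png',q,0.03),3))
for q in [(438,240),(461,238),(484,237)]: print(q,np.round(onz('top0.png',q,0.06),3))
E
```

```text
c1 141.5 ((259.7400207519531, 214.82000732421875), (16.200000762939453, 10.200000762939453), 53.13010025024414)
[[0.561 0.202 0.015]
 [0.578 0.181 0.015]
 [0.543 0.155 0.015]
 [0.527 0.176 0.015]] 0.02695783321494148 0.04371483600805462
c2 255.5 ((232.51541137695312, 254.6230926513672), (20.172334671020508, 14.208338737487793), 37.87498474121094)
[[0.448 0.28  0.015]
 [0.478 0.258 0.015]
 [0.445 0.215 0.015]
 [0.416 0.237 0.015]] 0.036910591630023186 0.05370072512447854
(300, 170) [0.67  0.072 0.03 ]
(398, 178) [ 0.648 -0.186  0.03 ]
(292, 222) [0.531 0.092 0.03 ]
(397, 233) [ 0.502 -0.18   0.03 ]
(438, 240) [ 0.481 -0.278  0.06 ]
(461, 238) [ 0.486 -0.336  0.06 ]
(484, 237) [ 0.488 -0.393  0.06 ]
```

View pics/crop1.png

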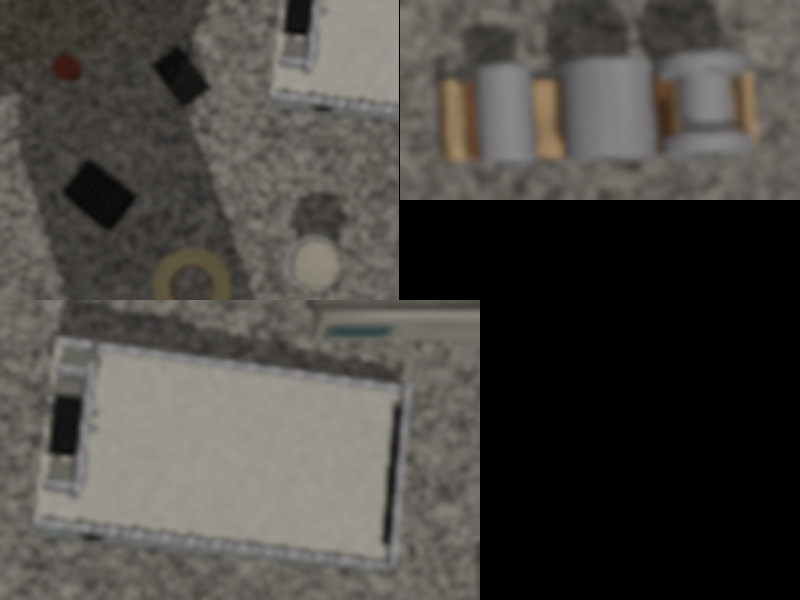

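Identification:
- **Chock:** the wedge at (233,255) measures about 54×37 mm, which fits 58×40. The one at (260,215) is about 44×27 mm, so it's the smaller decoy.
- **Drum:** the middle roller in the rack at (461,238) is plain and full diameter. The slim roller is at (438,240), the waisted spool at (484,237), and the green drum at (493,197) isn't meant.

I'll move over the chock now.

```bash
cat >> h.py <<'E'
def plan(xyz,yaw=None,n=None,g=1):
    "rows from measured pose to TCP xyz with tool-y at world angle yaw"
    T=pw(); x,y=T[:3,0],T[:3,1]; d=np.array(xyz)-T[:3,3]
    a0=np.arctan2(y[1],y[0]); t=0 if yaw is None else -((yaw-a0+np.pi)%(2*np.pi)-np.pi)
    n=n or int(np.ceil(max(np.linalg.norm(d)/.040,abs(t)/.12,1)))
    rows=[]
    for i in range(n):
        a=a0-t*i/n; s=d/n
        X=np.array([np.sin(a),-np.cos(a)]);Y=np.array([np.cos(a),np.sin(a)])
        if i==0: X=X*np.sign(X@x[:2])
        rows.append([g]+[round(float(v)*100,2) for v in (X@s[:2],Y@s[:2],-s[2])]+[round(float(t/n),3)])
    print('tilt',np.round(T[:3,2],3),'tcp',np.round(T[:3,3],4),'yaw',round(a0,3),n,str(rows).replace(' ',''))
E
python3 - <<'E'
from h import *
T=pw();print(np.round(T,3))
plan((.447,.247,.245),-.654)
E
```

```text
[[-0.949  0.315 -0.001  0.189]
 [ 0.315  0.949 -0.002  0.569]
 [ 0.    -0.002 -1.     0.244]
 [ 0.     0.     0.     1.   ]]
tilt [-0.001 -0.002 -1.   ] tcp [0.1889 0.5688 0.2439] yaw 1.25 16 [[1,-2.16,-1.4,-0.01,0.119],[1,2.32,-1.13,-0.01,0.119],[1,2.43,-0.85,-0.01,0.119],[1,2.52,-0.56,-0.01,0.119],[1,2.57,-0.25,-0.01,0.119],[1,2.58,0.05,-0.01,0.119],[1,2.55,0.36,-0.01,0.119],[1,2.49,0.66,-0.01,0.119],[1,2.4,0.95,-0.01,0.119],[1,2.27,1.23,-0.01,0.119],[1,2.1,1.49,-0.01,0.119],[1,1.91,1.73,-0.01,0.119],[1,1.69,1.94,-0.01,0.119],[1,1.45,2.13,-0.01,0.119],[1,1.19,2.29,-0.01,0.119],[1,0.91,2.41,-0.01,0.119]]
```

```bash
sed -i 's/X=np.array(\[np.sin(a),-np.cos(a)\])/X=np.array([-np.sin(a),np.cos(a)])/; /if i==0/d' h.py
python3 - <<'E'
from h import *
plan((.447,.247,.245),-.654)
E
```

```text
tilt [-0.001 -0.002 -1.   ] tcp [0.1889 0.5688 0.2439] yaw 1.25 16 [[1,-2.16,-1.4,-0.01,0.119],[1,-2.32,-1.13,-0.01,0.119],[1,-2.43,-0.85,-0.01,0.119],[1,-2.52,-0.56,-0.01,0.119],[1,-2.57,-0.25,-0.01,0.119],[1,-2.58,0.05,-0.01,0.119],[1,-2.55,0.36,-0.01,0.119],[1,-2.49,0.66,-0.01,0.119],[1,-2.4,0.95,-0.01,0.119],[1,-2.27,1.23,-0.01,0.119],[1,-2.1,1.49,-0.01,0.119],[1,-1.91,1.73,-0.01,0.119],[1,-1.69,1.94,-0.01,0.119],[1,-1.45,2.13,-0.01,0.119],[1,-1.19,2.29,-0.01,0.119],[1,-0.91,2.41,-0.01,0.119]]
```

Emit:
apply_moves(moves=[[[1,-2.2,-1.4,0,0.12],[1,-2.3,-1.1,0,0.12],[1,-2.4,-0.9,0,0.12],[1,-2.5,-0.6,0,0.12],[1,-2.6,-0.3,0,0.12],[1,-2.6,0.1,0,0.12],[1,-2.6,0.4,0,0.12],[1,-2.5,0.7,0,0.12],[1,-2.4,1.0,0,0.12],[1,-2.3,1.2,0,0.12],[1,-2.1,1.5,0,0.12],[1,-1.9,1.7,0,0.12]]])

```text
time_s: 1.1
tcp_pos: [0.3781, 0.3121, 0.2391]
orientation: [-2.473, -1.938, 0.015]
contact_force: [-0.1, -0.2, -0.2]
gripper_width: 1.001
```

Emit:
apply_moves(moves=[[[1,-1.7,1.9,0,0.12],[1,-1.5,2.1,0,0.12],[1,-1.2,2.3,0,0.12],[1,-0.9,2.4,0,0.12],[1,0,0,0,0]]])

```text
time_s: 1.52
tcp_pos: [0.4392, 0.2186, 0.238]
orientation: [2.877, 1.252, -0.017]
contact_force: [0.4, 0.2, 0.1]
gripper_width: 0.996
```

```bash
python3 - <<'E'
from h import *
grab('wrist','w1.png'); plan((.447,.247,.245),-.654)
print(proj('w1.png',(.447,.247,.015)))
E
```

```text
tilt [-0.01  -0.007 -1.   ] tcp [0.4379 0.2199 0.2378] yaw -0.745 1 [[1,2.61,-1.17,-0.72,-0.091]]
[299.8 181.9]
```

View pics/w1.png

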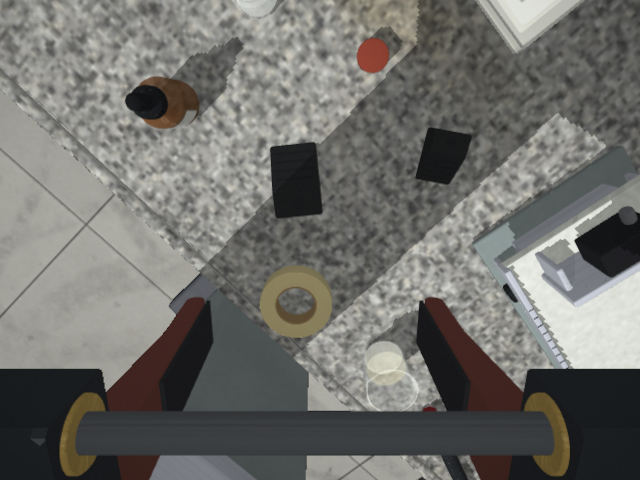

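The large wedge is at (297,180), with corners at about (270,147), (316,143), (322,214) and (276,218), and its yaw nearly matches the tool. The small one is at (443,155). I need a stretched crop to see the thin edge.

```bash
python3 - <<'E'
from h import *
im=cv2.imread('pics/w1.png')
c=im[130:230,255:340].astype(float); c=np.clip((c/60)**.6*255,0,255).astype(np.uint8)
cv2.imwrite('pics/c2.png',cv2.resize(c,(510,600),interpolation=cv2.INTER_CUBIC))
m=(im.max(2)[130:230,255:340]<45).astype(np.uint8)
m=cv2.morphologyEx(m,cv2.MORPH_OPEN,np.ones((7,7)))
cs,_=cv2.findContours(m,cv2.RETR_EXTERNAL,cv2.CHAIN_APPROX_NONE); k=max(cs,key=cv2.contourArea)
print(cv2.approxPolyDP(k,4,True).reshape(-1,2)+[255,130])
E
```

```text
[[314 143]
 [271 148]
 [277 217]
 [321 212]]
```

View pics/c2.png

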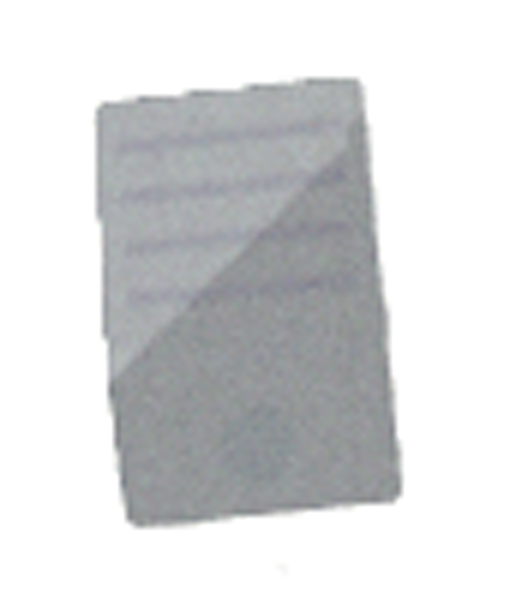

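The ribbed sloping face is at the image top and the flat heel at the bottom, so the thin edge points along tool +x, at a world angle of about +50°. Next I'll compute the chock's pose.

```bash
python3 - <<'E'
from h import *
f='w1.png'
a=onz(f,(271.5,147),.002);b=onz(f,(315,143),.002);c=onz(f,(277,218),.03);d=onz(f,(321.5,213),.03)
print(np.round([a,b,c,d],4)); print('w',np.linalg.norm(a-b),np.linalg.norm(c-d))
t=(a+b)[:2]/2;h=(c+d)[:2]/2; v=t-h; print('len',np.linalg.norm(v)); u=v/np.linalg.norm(v)
w1=(b-a)[:2]; print('ang',np.arctan2(v[1],v[0]),np.arctan2(w1[1],w1[0])+np.pi/2,np.arctan2(*((d-c)[:2][::-1]))+np.pi/2)
o=(t+h)/2; g=o-u*.017; print('origin',o,'grasp',g)
yaw=np.arctan2(v[1],v[0])-np.pi/2
plan((*g,.05),yaw,n=7); plan((*g,.014),yaw)
E
```

```text
[[0.4481 0.2845 0.002 ]
 [0.4781 0.2612 0.002 ]
 [0.4137 0.2394 0.03  ]
 [0.4443 0.2169 0.03  ]]
w 0.037977616838596615 0.03800011949342367
len 0.056224815328248245
ang 0.9194777907702953 0.9100702688000543 0.9356876567359959
origin [0.44607604 0.25048016] grasp [0.43577003 0.23696031]
tilt [-0.01  -0.007 -1.   ] tcp [0.4379 0.2199 0.2378] yaw -0.745 7 [[1,0.16,-0.19,2.68,-0.013],[1,0.16,-0.19,2.68,-0.013],[1,0.16,-0.18,2.68,-0.013],[1,0.17,-0.18,2.68,-0.013],[1,0.17,-0.18,2.68,-0.013],[1,0.17,-0.18,2.68,-0.013],[1,0.17,-0.17,2.68,-0.013]]
tilt [-0.01  -0.007 -1.   ] tcp [0.4379 0.2199 0.2378] yaw -0.745 6 [[1,0.19,-0.22,3.73,-0.016],[1,0.19,-0.22,3.73,-0.016],[1,0.19,-0.21,3.73,-0.016],[1,0.2,-0.21,3.73,-0.016],[1,0.2,-0.21,3.73,-0.016],[1,0.2,-0.2,3.73,-0.016]]
```

Emit:
apply_moves(moves=[[[1,0.2,-0.2,2.7,-0.013],[1,0.2,-0.2,2.7,-0.013],[1,0.2,-0.2,2.7,-0.013],[1,0.2,-0.2,2.7,-0.013],[1,0.2,-0.2,2.7,-0.013],[1,0.1,-0.1,2.7,0],[1,0,0,0,0]]])

```text
time_s: 2.15
tcp_pos: [0.4346, 0.24, 0.0721]
orientation: [-2.823, -1.378, 0.009]
contact_force: [0.2, 0.0, -0.5]
gripper_width: 1.001
```

```bash
python3 - <<'E'
from h import *
plan((.4358,.237,.030),.915-np.pi/2,n=3)
E
```

```text
tilt [-0.005 -0.002 -1.   ] tcp [0.4346 0.24   0.0721] yaw -0.663 3 [[1,-0.05,0.09,1.4,-0.002],[1,-0.06,0.09,1.4,-0.002],[1,-0.06,0.09,1.4,-0.002]]
```

Emit:
apply_moves(moves=[[[1,-0.1,0.1,1.4,0],[1,-0.1,0.1,1.4,0],[1,0,0.1,1.4,0],[1,0,0,0.1,0],[0.3,0,0,0,0],[0.3,0,0,0,0],[0.3,0,0,0,0],[0.3,0,0,0,0],[0.3,0,0,0,0],[0.3,0,0,0,0]]], squeeze=12)

```text
time_s: 2.98
tcp_pos: [0.4355, 0.242, 0.0349]
orientation: [-2.813, -1.396, 0.002]
contact_force: [0.6, -0.4, -0.6]
gripper_width: 0.581
```

Emit:
apply_moves(moves=[[[0.55,-0.4,0.2,0.4,0],[0.3,0,0,0.1,0],[0.3,0,0,0,0],[0.3,0,0,0,0],[0.3,0,0,0,0],[0.3,0,0,0,0]]], squeeze=15)

```text
time_s: 3.48
tcp_pos: [0.4357, 0.2374, 0.0306]
orientation: [-2.813, -1.395, -0.002]
contact_force: [-0.3, 0.3, 1.8]
gripper_width: 0.455
```

Emit:
apply_moves(moves=[[[0.3,0,0,-2,0],[0.3,0,0,-4,0],[0.3,0,0,-4,0],[0.3,0,0,-4,0],[0.3,0,0,-4,0],[0.3,0,0,-3,0],[0.3,0,0,0,0]]])

```text
time_s: 4.07
tcp_pos: [0.4319, 0.2352, 0.2456]
orientation: [-2.813, -1.394, 0.02]
contact_force: [0.9, -0.6, -0.4]
gripper_width: 0.452
```

```bash
python3 - <<'E'
from h import *
plan((.575,.03,.25),-.085,g=.3)
E
```

```text
tilt [-0.012 -0.004 -1.   ] tcp [0.4319 0.2352 0.2456] yaw -0.65 7 [[0.3,-1.09,3.4,-0.06,-0.081],[0.3,-1.37,3.3,-0.06,-0.081],[0.3,-1.63,3.18,-0.06,-0.081],[0.3,-1.88,3.04,-0.06,-0.081],[0.3,-2.12,2.88,-0.06,-0.081],[0.3,-2.34,2.7,-0.06,-0.081],[0.3,-2.55,2.5,-0.06,-0.081]]
```

Emit:
apply_moves(moves=[[[0.3,-1.1,3.4,0,-0.08],[0.3,-1.4,3.3,0,-0.08],[0.3,-1.6,3.2,0,-0.08],[0.3,-1.9,3.0,0,-0.08],[0.3,-2.1,2.9,0,-0.08],[0.3,-2.3,2.7,0,-0.08],[0.3,-2.5,2.5,0,-0.08],[0.3,0,0,0,0],[0.3,0,0,0,0]]])

```text
time_s: 4.82
tcp_pos: [0.5781, 0.0233, 0.2376]
orientation: [-2.277, -2.149, 0.025]
contact_force: [-0.6, 0.9, -0.4]
gripper_width: 0.458
```

```bash
python3 - <<'E'
from h import *
a=grab('wrist','w2.png'); plan((.575,-.08,.25),-.085,g=.3)
E
```

```text
tilt [-0.019 -0.004 -1.   ] tcp [0.5781 0.0233 0.2374] yaw -0.057 3 [[0.3,-3.44,0.1,-0.42,0.009],[0.3,-3.44,0.13,-0.42,0.009],[0.3,-3.44,0.16,-0.42,0.009]]
```

View pics/w2.png

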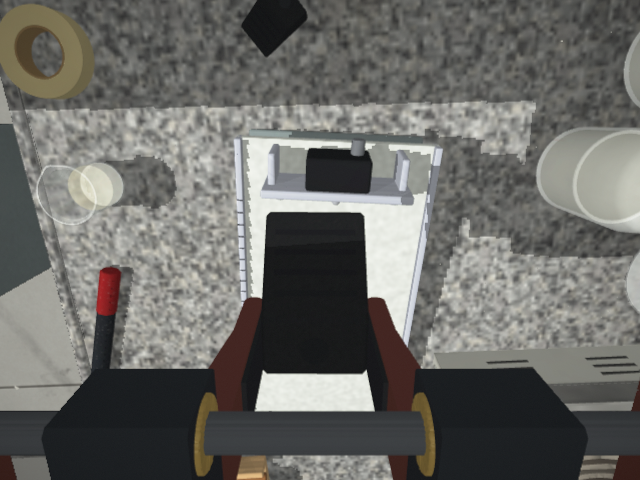

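The deck, stop and switch are all visible: stop plate between about (264,195) and (412,201), pin at (336,203), deck strips' upper ends at (237,138) and (440,147). The chock is held thin edge uphill. I'll take a second view from 4–5 cm further back to triangulate.

Emit:
apply_moves(moves=[[[0.3,-2.2,0.1,-1.0,0.014],[0.3,-2.2,0.1,-1.0,0.014],[0.3,0,0,0,0],[0.3,0,0,0,0]]])

```text
time_s: 5.2
tcp_pos: [0.573, -0.0174, 0.254]
orientation: [-2.302, -2.112, 0.033]
contact_force: [0.5, 0.2, -0.9]
gripper_width: 0.454
```

```bash
python3 - <<'E'
from h import *
b=grab('wrist','w3.png'); a=cv2.imread('pics/w2.png')
E1,_=load('w2.png');E2,_=load('w3.png');print(np.round(E1[:3,3],3),np.round(E2[:3,3],3))
o=np.vstack([cv2.resize(a[125:215,225:450],(750,300),interpolation=cv2.INTER_CUBIC),cv2.resize(b[20:110,225:450],(750,300),interpolation=cv2.INTER_CUBIC)])
cv2.imwrite('pics/c3.png',o)
E
```

```text
[0.585 0.108 0.378] [0.583 0.067 0.395]
```

View pics/c3.png

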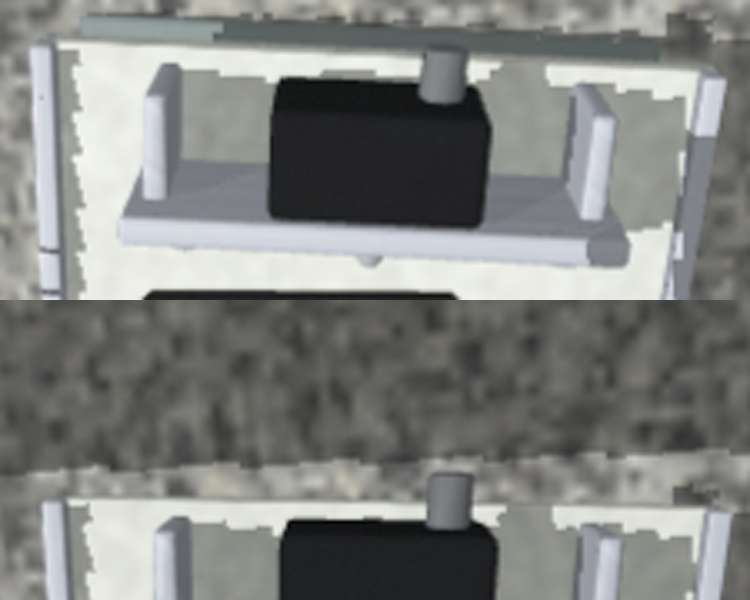

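```bash
cat >> h.py <<'E'
def deckT(L,Rr):
    m=(L+Rr)/2; x=(Rr-L); x[2]=0; x/=np.linalg.norm(x); s=.157
    u=np.cross([0,0,1],x); T=np.eye(4); T[:3,0]=x; T[:3,1]=np.cos(s)*u+[0,0,np.sin(s)]; T[:3,2]=np.cross(x,T[:3,1])
    T[:3,3]=m-.042*T[:3,2]; return T
E
python3 - <<'E'
from h import *
from scipy.optimize import brentq
f='w2.png'; l,r=(261.2,197.9),(413.4,204.8)
z=brentq(lambda z:np.linalg.norm(onz(f,l,z)-onz(f,r,z))-.1,.02,.2)
L,Rr=onz(f,l,z),onz(f,r,z)
T=deckT(L,Rr); print('ztop',z,np.round(T,4),'ang',np.arctan2(T[1,0],T[0,0]))
np.save('deck.npy',T)
# check with top cam: lip corners and strips; ramp base position
pts={'lipL':(-.068,-.25,0),'lipR':(.068,-.25,0),'topL':(-.05,0,.042),'topR':(.05,0,.042),'pin':(0,-.008,.025),'org':(0,0,0),'uL':(-.068,.02,.006),'uR':(.068,.02,.006)}
W=lambda p:(T@np.r_[p,1])[:3]
for k,p in pts.items(): print(k,np.round(W(p),3),'top',proj('top0.png',W(p)),'w2',proj('w2.png',W(p)),'w3',proj('w3.png',W(p)))
b=cv2.imread('pics/w3.png');b2=cv2.resize(b[50:200,215:455],(720,450),interpolation=cv2.INTER_CUBIC)
for k in('topL','topR','pin','uL','uR'):
    q=(proj('w3.png',W(pts[k]))-[215,50])*3; cv2.circle(b2,tuple(int(v) for v in q),2,(0,0,255),-1)
t=cv2.imread('pics/top0.png');t2=cv2.resize(t[155:245,280:424],(240*1,150),interpolation=cv2.INTER_CUBIC)
for k in pts:
    q=(proj('top0.png',W(pts[k]))-[280,155])*240/144; cv2.circle(t2,tuple(int(v) for v in q),2,(0,0,255),-1)
o=np.zeros((600,720,3),np.uint8);o[:450]=b2;o[450:,:240]=t2;cv2.imwrite('pics/c4.png',o)
E
```

```text
ztop 0.10489136480260375 [[ 0.995   0.0986 -0.0156  0.5922]
 [-0.0999  0.9828 -0.1556  0.0588]
 [ 0.      0.1564  0.9877  0.0634]
 [ 0.      0.      0.      1.    ]] ang -0.10001780527465882
lipL [ 0.5   -0.18   0.024] top [396.6 234.2] w2 [253.8 415.7] w3 [263.8 372.9]
lipR [ 0.635 -0.194  0.024] top [400.8 183.3] w2 [387.7 422.1] w3 [397.1 376.7]
topL [0.542 0.057 0.105] top [303.9 212.7] w2 [261.2 197.9] w3 [265.4 134. ]
topR [0.641 0.047 0.105] top [308.2 173.1] w2 [413.4 204.8] w3 [416.3 136.4]
pin [0.591 0.047 0.087] top [308.5 194.6] w2 [335.9 203.6] w3 [339.5 141.5]
org [0.592 0.059 0.063] top [304.2 196.1] w2 [335.9 181.5] w3 [339.1 123.3]
uL [0.526 0.084 0.072] top [293.7 221. ] w2 [242.4 152.8] w3 [246.  95.]
uR [0.662 0.071 0.072] top [299.6 168.6] w2 [433.5 161.3] w3 [435.6  97.6]
```

View pics/c4.png

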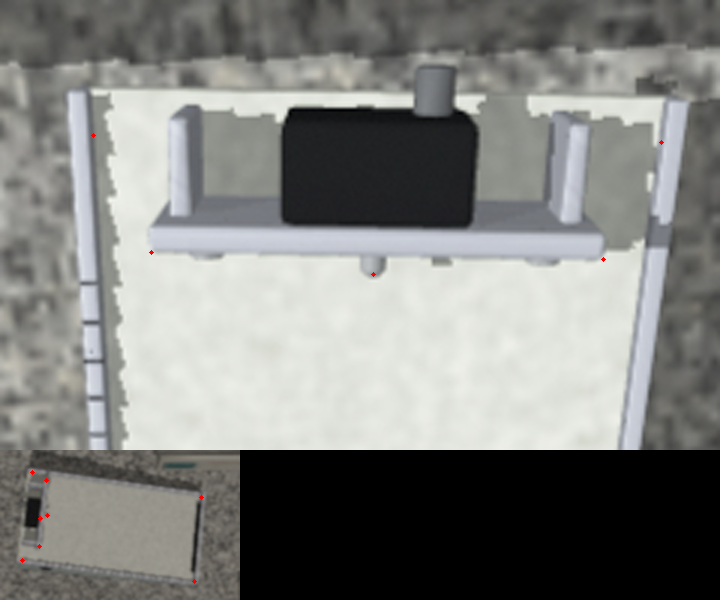

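The projected deck model (red dots) lands on the stop corners, pin tip, strip edges and lip in both other views to within about 1–2 px. I accept it: deck origin (0.592, 0.059, 0.063), heading −0.10 rad. Now I'll place the chock at deck y ≈ −0.085.

```bash
cat >> h.py <<'E'
D=np.load('deck.npy'); W=lambda *p:(D@np.r_[p,1])[:3]; U=np.array([D[0,1],D[1,1],0]);U/=np.linalg.norm(U)
def indeck(P): return np.round(np.linalg.inv(D)@np.r_[P,1],4)[:3]
E
python3 - <<'E'
from h import *
t=W(0,-.056,0)-.046*U+[0,0,.0306]; print(t)
plan(t+[0,0,.03],-.1,g=.3,n=5)
E
```

```text
[ 0.58211202 -0.04199365  0.08525201]
tilt [-0.027 -0.002 -1.   ] tcp [ 0.573  -0.0173  0.2541] yaw -0.085 5 [[0.3,-0.48,0.22,2.78,0.003],[0.3,-0.48,0.23,2.78,0.003],[0.3,-0.48,0.23,2.78,0.003],[0.3,-0.48,0.23,2.78,0.003],[0.3,-0.47,0.23,2.78,0.003]]
```

Emit:
apply_moves(moves=[[[0.3,-0.5,0.2,2.8,0.003],[0.3,-0.5,0.2,2.8,0.003],[0.3,-0.5,0.2,2.8,0.003],[0.3,-0.5,0.2,2.8,0.003],[0.3,-0.5,0.2,2.8,0.003],[0.3,0,0,0,0]]])

```text
time_s: 5.75
tcp_pos: [0.5767, -0.034, 0.1101]
orientation: [-2.311, -2.105, 0.025]
contact_force: [-0.8, 0.4, -1.0]
gripper_width: 0.459
```

```bash
python3 - <<'E'
from h import *
t=W(0,-.056,0)-.046*U+[0,0,.0306]
plan(t,-.1,g=.3,n=4)
E
```

```text
tilt [-0.022  0.    -1.   ] tcp [ 0.5767 -0.034   0.1101] yaw -0.093 4 [[0.3,-0.19,0.15,0.62,0.002],[0.3,-0.19,0.15,0.62,0.002],[0.3,-0.19,0.15,0.62,0.002],[0.3,-0.19,0.16,0.62,0.002]]
```

Emit:
apply_moves(moves=[[[0.3,-0.3,0.2,0.6,0.002],[0.3,-0.3,0.2,0.6,0.002],[0.3,-0.1,0.1,0.6,0.002],[0.3,0,0,0.2,0],[0.3,0,0,0,0]]])

```text
time_s: 6.17
tcp_pos: [0.5816, -0.0381, 0.091]
orientation: [-2.315, -2.102, 0.023]
contact_force: [0.5, -0.1, -0.7]
gripper_width: 0.453
```

```bash
python3 - <<'E'
from h import *
t=W(0,-.056,0)-.046*U+[0,0,.0306]
plan(t,-.1,g=.3,n=1); print(arm.get_state()['contact_force'])
E
```

```text
tilt [-0.021  0.001 -1.   ] tcp [ 0.5816 -0.0381  0.091 ] yaw -0.097 1 [[0.3,-0.39,0.09,0.57,0.003]]
[ 0.48078708 -0.06916396 -0.74588881]
```

Emit:
apply_moves(moves=[[[0.3,-0.4,0.1,0.3,0.002],[0.3,0,0,0.2,0],[0.3,0,0,0.2,0],[0.3,0,0,0,0]]], squeeze=6)

```text
time_s: 6.5
tcp_pos: [0.5841, -0.0429, 0.0863]
orientation: [-2.321, -2.102, 0.018]
contact_force: [-0.7, -0.5, -1.4]
gripper_width: 0.459
```

Emit:
apply_moves(moves=[[[0.3,0,0,0.2,0],[0.3,0,0,0.1,0],[0.3,0,0,0,0]]], squeeze=4)

```text
time_s: 6.75
tcp_pos: [0.5843, -0.0435, 0.0838]
orientation: [-2.322, -2.103, 0.018]
contact_force: [-0.3, -0.4, -0.3]
gripper_width: 0.457
```

Emit:
apply_moves(moves=[[[0.3,0,0,0.25,0],[0.3,0,0,0.25,0],[0.3,0,0,0,0]]])

```text
time_s: 7.0
tcp_pos: [0.5841, -0.0439, 0.0788]
orientation: [-2.322, -2.103, 0.018]
contact_force: [-0.1, -0.5, -0.0]
gripper_width: 0.455
```

Emit:
apply_moves(moves=[[[0.3,0,0,0.3,0],[0.3,0,0,0.3,0],[0.3,0,0,0,0]]])

```text
time_s: 7.25
tcp_pos: [0.5842, -0.0436, 0.0736]
orientation: [-2.322, -2.103, 0.017]
contact_force: [-0.4, 0.6, -1.5]
gripper_width: 0.458
```

```bash
python3 - <<'E'
from h import *
f='w4.png';a=grab('wrist',f)
print(indeck(pw()[:3,3]),pw()[:3,2])
for p in [(-.02,-.056,0),(.02,-.056,0),(-.02,-.056,.002),(.02,-.056,.002),(-.02,-.09,.03),(.02,-.09,.03),(0,-.008,.025),(-.05,0,.042),(.05,0,.042)]:
    q=proj(f,W(*p));print(p,q); cv2.circle(a,tuple(int(round(v)) for v in q),1,(0,0,255),-1)
cv2.imwrite('pics/w4b.png',cv2.resize(a[100:400,170:490],(640,600),interpolation=cv2.INTER_CUBIC))
E
```

```text
[ 0.0022 -0.0998  0.0261] [-1.40734679e-02 -9.69279079e-04 -9.99900494e-01]
(-0.02, -0.056, 0) [259.9 214.9]
(0.02, -0.056, 0) [363.  215.3]
(-0.02, -0.056, 0.002) [259.2 216.8]
(0.02, -0.056, 0.002) [363.4 217.3]
(-0.02, -0.09, 0.03) [254.7 333.7]
(0.02, -0.09, 0.03) [365.5 334.6]
(0, -0.008, 0.025) [308.8  91.4]
(-0.05, 0, 0.042) [99.1 64.4]
(0.05, 0, 0.042) [517.   64.3]
```

View pics/w4b.png

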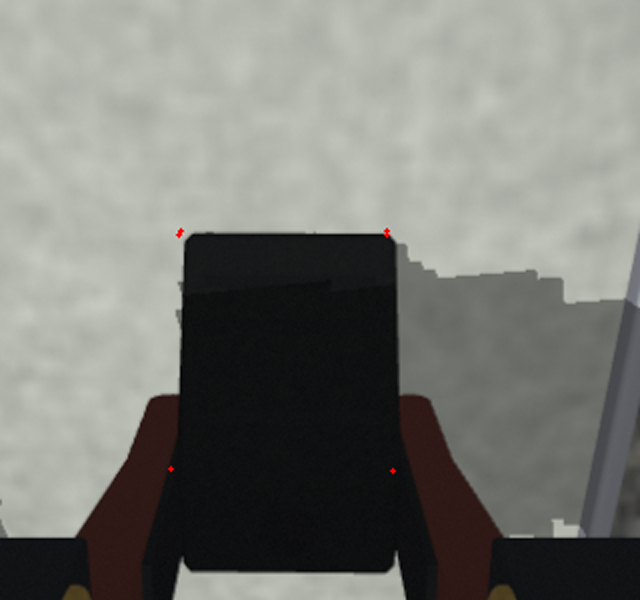

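The thin edge lies at the intended deck line (y ≈ −0.056), about 3 mm right of centre, and the chock has pivoted flat. I'll open and lift.

Emit:
apply_moves(moves=[[[0.6,0,0,0,0],[0.6,0,0,0,0],[0.6,0,0,0,0],[0.7,0,0,0,0],[0.7,0,0,-1.5,0],[0.7,0,0,-3,0],[0.8,0,0,-3,0],[1,0,0,-3,0],[1,0,0,-3,0],[1,0,0,-3,0],[1,0,0,0,0]]])

```text
time_s: 8.22
tcp_pos: [0.5852, -0.0422, 0.2422]
orientation: [-2.317, -2.098, 0.022]
contact_force: [0.9, -1.6, 0.7]
gripper_width: 0.999
```

```bash
python3 - <<'E'
from h import *
f='w5.png';a=grab('wrist',f)
m=(a.max(2)<45).astype(np.uint8); m[:100]=0;m[:,:180]=0;m[:,460:]=0
cs,_=cv2.findContours(m,cv2.RETR_EXTERNAL,cv2.CHAIN_APPROX_NONE)
for k in cs:
    if cv2.contourArea(k)>800: print(cv2.contourArea(k),cv2.approxPolyDP(k,4,True).reshape(-1,2).tolist())
P=[(-.02,-.056,.002),(.02,-.056,.002),(-.02,-.114,.03),(.02,-.114,.03)]
print([proj(f,W(*p)) for p in P])
plan((.486,-.336,.25),.06,n=10)
E
```

```text
947.5 [[258, 360], [259, 366], [373, 366], [371, 359]]
6413.5 [[180, 343], [182, 420], [459, 420], [458, 359], [421, 301], [416, 343], [446, 412], [184, 412], [213, 341], [208, 301]]
4170.0 [[294, 168], [292, 249], [342, 250], [343, 170]]
[array([290.4, 167.9]), array([342.6, 168.1]), array([289.9, 251.8]), array([341.9, 252.2])]
tilt [-0.024  0.003 -1.   ] tcp [ 0.5841 -0.0421  0.2398] yaw -0.099 10 [[1,-3.02,-0.69,-0.1,-0.016],[1,-3.01,-0.73,-0.1,-0.016],[1,-3.0,-0.78,-0.1,-0.016],[1,-2.99,-0.83,-0.1,-0.016],[1,-2.97,-0.88,-0.1,-0.016],[1,-2.96,-0.92,-0.1,-0.016],[1,-2.94,-0.97,-0.1,-0.016],[1,-2.93,-1.02,-0.1,-0.016],[1,-2.91,-1.06,-0.1,-0.016],[1,-2.89,-1.11,-0.1,-0.016]]
```

The chock contour matches the projected flat pose to within about 2 px: deck y −0.085, x +0.002, standing square. On to the drum.

Emit:
apply_moves(moves=[[[1,-3.3,-0.7,0,-0.016],[1,-3.3,-0.8,0,-0.016],[1,-3.3,-0.8,0,-0.016],[1,-3.3,-0.9,0,-0.016],[1,-3.3,-0.9,0,-0.016],[1,-3.2,-1.0,0,-0.016],[1,-3.2,-1.0,0,-0.016],[1,-3.2,-1.1,0,-0.016],[1,-3.2,-1.1,0,-0.016],[1,0,0,0,-0.016],[1,0,0,0,0]]])

```text
time_s: 9.18
tcp_pos: [0.4838, -0.3402, 0.2258]
orientation: [-2.115, -2.277, 0.021]
contact_force: [0.3, 0.5, 0.1]
gripper_width: 0.999
```

```bash
python3 - <<'E'
from h import *
f='w6.png';a=grab('wrist',f)
plan((.486,-.336,.15),.06)
print(proj(f,(.486,-.336,.039)))
E
```

```text
tilt [-0.035  0.012 -0.999] tcp [ 0.4837 -0.3401  0.2257] yaw 0.074 2 [[1,0.2,0.13,3.78,0.007],[1,0.2,0.13,3.78,0.007]]
[326.1 224.2]
```

View pics/w6.png

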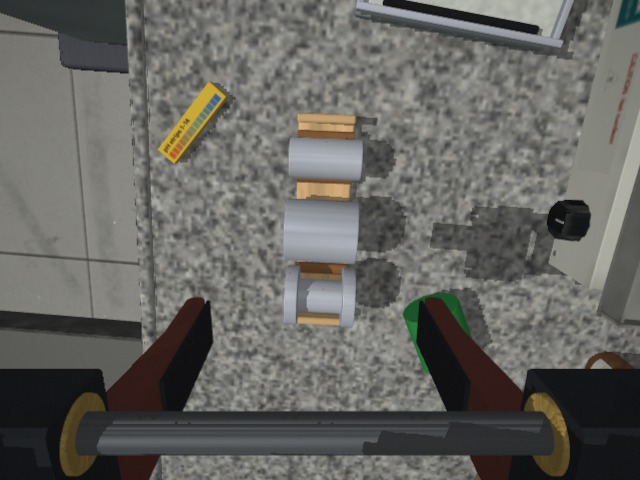

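The rack from top to bottom holds the slim roller at (326,158), the plain drum at (321,231) and the waisted spool at (320,295). The drum is the middle one. The green cylinder at (437,325) is outside the rack and sits near the right finger's path, so I'll check clearance there.

```bash
python3 - <<'E'
from h import *
f='w6.png';a=cv2.imread('pics/'+f).astype(int)
# gray-metal mask inside drum rows
hsv=cv2.cvtColor(a.astype(np.uint8),cv2.COLOR_BGR2HSV)
for r in (212,222,232,242,252):
    row=a[r]; d=np.abs(np.diff(a[r,:,0]+a[r,:,1]+a[r,:,2])); 
    s=(a[r,:,0]-a[r,:,2]>6).astype(int); cols=np.where(s[270:375])[0]+270; print(r,cols.min(),cols.max())
for c in(300,320,340):
    s=(a[:,c,0]-a[:,c,2]>6); print(c,np.where(s[120:330])[0][[0,-1]]+120, ''.join('#' if v else '.' for v in s[190:275]))
P=[onz(f,q,.062) for q in((285.5,230),(358.5,230))];print(np.round(P,4),np.linalg.norm(P[0]-P[1]))
d=P[1]-P[0];print('yaw',np.arctan2(d[1],d[0]))
for q in [(405,300),(430,292),(465,292)]: print('green',np.round(onz(f,q,.03),3))
E
```

```text
212 285 358
222 284 358
232 284 358
242 284 357
252 284 356
300 [138 310] ..........############################################################...............
320 [139 311] ...........############################################################..............
340 [140 325] ............#############################################################............
[[ 0.4557 -0.3374  0.062 ]
 [ 0.5101 -0.3329  0.062 ]] 0.05457866745341623
yaw 0.08251623055976634
green [ 0.559 -0.399  0.03 ]
green [ 0.58 -0.39  0.03]
green [ 0.609 -0.388  0.03 ]
```

```bash
python3 - <<'E'
from h import *
f='w6.png'
def ctr(c,u,v):
    o,a=ray(f,(c,u));_,b=ray(f,(c,v)); d=a/np.linalg.norm(a)+b/np.linalg.norm(b); return o+d*(.039-o[2])/d[2]
A=ctr(300,199.5,259.5);B=ctr(340,201.5,262.5);print(np.round([A,B],4),'yaw',np.arctan2(*(B-A)[:2][::-1]))
d=(B-A)/np.linalg.norm(B-A)
P=[onz(f,q,.062) for q in((284.3,229),(358.7,233))];m=(P[0]+P[1])/2;print('mid',np.round(m,4),np.linalg.norm(P[0]-P[1]))
s=(m-A)@d; C=A+d*s; print('centre',C)
yaw=np.arctan2(d[1],d[0])
plan((C[0],C[1],.10),yaw,n=4); plan((C[0],C[1],.044),yaw,n=6)
E
```

```text
[[ 0.4654 -0.3421  0.039 ]
 [ 0.4977 -0.3415  0.039 ]] yaw 0.01847328607375844
mid [ 0.4827 -0.336   0.062 ] 0.05574320271130299
centre [ 0.48276475 -0.3418249   0.039     ]
tilt [-0.035  0.012 -0.999] tcp [ 0.4837 -0.3401  0.2257] yaw 0.074 4 [[1,-0.04,-0.03,3.14,0.014],[1,-0.04,-0.03,3.14,0.014],[1,-0.04,-0.03,3.14,0.014],[1,-0.04,-0.03,3.14,0.014]]
tilt [-0.035  0.012 -0.999] tcp [ 0.4837 -0.3401  0.2257] yaw 0.074 6 [[1,-0.03,-0.02,3.03,0.009],[1,-0.03,-0.02,3.03,0.009],[1,-0.03,-0.02,3.03,0.009],[1,-0.03,-0.02,3.03,0.009],[1,-0.03,-0.02,3.03,0.009],[1,-0.03,-0.02,3.03,0.009]]
```

```bash
python3 - <<'E'
import re
s=open('h.py').read()
s=s.replace("(X@s[:2],Y@s[:2],-s[2])]","(Rz(a)@s)]").replace("        X=np.array([-np.sin(a),np.cos(a)]);Y=np.array([np.cos(a),np.sin(a)])\n","").replace("    rows=[]\n","    rows=[]; Rz=lambda a:(R.from_rotvec([0,0,a-a0]).as_matrix()@T[:3,:3]).T\n")
open('h.py','w').write(s)
E
python3 - <<'E'
from h import *
plan((.483,-.3415,.09),.03,n=4)
E
```

```text
tilt [-0.035  0.012 -0.999] tcp [ 0.4837 -0.3401  0.2257] yaw 0.074 4 [[1,-0.08,0.09,3.39,0.011],[1,-0.08,0.09,3.39,0.011],[1,-0.08,0.09,3.39,0.011],[1,-0.08,0.09,3.39,0.011]]
```

Emit:
apply_moves(moves=[[[1,-0.1,0.1,3.0,0.011],[1,-0.1,0.1,3.0,0.011],[1,-0.1,0.1,3.0,0.011],[1,-0.1,0.1,3.0,0.011],[1,0,0,0,0]]])

```text
time_s: 9.65
tcp_pos: [0.487, -0.3372, 0.1017]
orientation: [-2.167, -2.232, 0.02]
contact_force: [-1.0, 0.8, 0.8]
gripper_width: 1.001
```

```bash
python3 - <<'E'
from h import *
plan((.483,-.3415,.046),.03,n=4)
E
```

```text
tilt [-0.031  0.012 -0.999] tcp [ 0.487  -0.3372  0.1017] yaw 0.03 4 [[1,-0.12,-0.06,1.39,-0.0],[1,-0.12,-0.06,1.39,-0.0],[1,-0.12,-0.06,1.39,-0.0],[1,-0.12,-0.06,1.39,-0.0]]
```

Emit:
apply_moves(moves=[[[1,-0.2,-0.1,1.4,0],[1,-0.2,-0.1,1.4,0],[1,-0.2,-0.1,1.4,0],[1,-0.1,0,1.3,0],[0.8,0,0,0.2,0],[0.8,0,0,0,0]]])

```text
time_s: 10.15
tcp_pos: [0.4855, -0.3359, 0.0458]
orientation: [-2.156, -2.238, 0.018]
contact_force: [-0.6, -0.8, -0.7]
gripper_width: 0.885
```

```bash
python3 - <<'E'
from h import *
plan((.483,-.3415,.046),.03,n=1)
f='w7.png';a=grab('wrist',f)
cv2.imwrite('pics/w7b.png',a[100:480,100:540])
E
```

```text
tilt [-0.032  0.015 -0.999] tcp [ 0.4855 -0.3359  0.0458] yaw 0.038 1 [[1,-0.55,-0.27,-0.02,0.008]]
```

View pics/w7b.png

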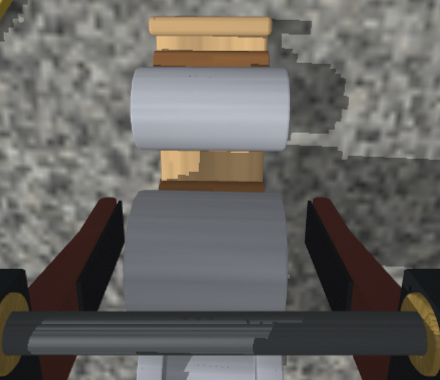

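The jaws straddle the middle (plain, full-size) drum with the slim roller uphill of it, clear on both sides. I'll shift 5 mm to centre and close.

Emit:
apply_moves(moves=[[[0.8,-0.6,-0.2,0,0],[0.8,0,0,0,0],[0.5,0,0,0,0],[0.5,0,0,0,0],[0.5,0,0,0,0],[0.5,0,0,0,0],[0.5,0,0,0,0],[0.5,0,0,0,0]]], squeeze=20)

```text
time_s: 10.87
tcp_pos: [0.4848, -0.3432, 0.0507]
orientation: [-2.158, -2.243, 0.019]
contact_force: [-0.7, -0.4, -0.6]
gripper_width: 0.636
```

```bash
python3 - <<'E'
from h import *
plan((.483,-.3415,.046),.03,n=1)
E
```

```text
tilt [-0.029  0.011 -1.   ] tcp [ 0.4848 -0.3432  0.0507] yaw 0.039 1 [[1,0.17,-0.16,0.48,0.009]]
```

Gripped: 0.636 of the opening is 56 mm, the drum's length. Lifting and carrying it to the ramp.

Emit:
apply_moves(moves=[[[0.5,0,0,-1.5,0],[0.5,0,0,-3,0],[0.5,0,0,-3,0],[0.5,0,0,-4,0],[0.5,0,0,-4,0],[0.5,0,0,-3,0],[0.5,0,0,0,0]]], squeeze=25)

```text
time_s: 11.45
tcp_pos: [0.4884, -0.3424, 0.2373]
orientation: [-2.149, -2.233, 0.017]
contact_force: [0.3, -0.4, -3.6]
gripper_width: 0.638
```

```bash
python3 - <<'E'
from h import *
t=W(0,-.043,.025)+[0,0,.0117]-U*.0017; print(t)
plan((t[0],t[1],.24),-.1,n=10,g=.5)
E
```

```text
[0.58742722 0.01097153 0.09307715]
tilt [-0.038  0.021 -0.999] tcp [ 0.4884 -0.3424  0.2373] yaw 0.039 10 [[0.5,3.49,1.12,0.01,0.014],[0.5,3.51,1.08,0.01,0.014],[0.5,3.52,1.03,0.02,0.014],[0.5,3.54,0.98,0.02,0.014],[0.5,3.55,0.93,0.02,0.014],[0.5,3.56,0.88,0.02,0.014],[0.5,3.58,0.83,0.02,0.014],[0.5,3.59,0.78,0.03,0.014],[0.5,3.6,0.73,0.03,0.014],[0.5,3.61,0.68,0.03,0.014]]
```

Emit:
apply_moves(moves=[[[0.5,3.5,1.1,0,0.014],[0.5,3.5,1.1,0,0.014],[0.5,3.5,1.0,0,0.014],[0.5,3.5,1.0,0,0.014],[0.5,3.6,0.9,0,0.014],[0.5,3.6,0.9,0,0.014],[0.5,3.6,0.8,0,0.014],[0.5,3.6,0.8,0,0.014],[0.5,3.6,0.7,0,0.014],[0.5,0,0,0,0.014],[0.5,0,0,0,0]]])

```text
time_s: 12.37
tcp_pos: [0.5777, -0.0104, 0.226]
orientation: [-2.309, -2.059, 0.03]
contact_force: [0.2, 0.9, -2.6]
gripper_width: 0.641
```

```bash
python3 - <<'E'
from h import *
t=W(0,-.043,.025)+[0,0,.0117]-U*.0017
plan(t+[0,0,.04],-.1,n=5,g=.5)
E
```

```text
tilt [-0.046  0.023 -0.999] tcp [ 0.5777 -0.0104  0.226 ] yaw -0.114 5 [[0.5,0.41,0.23,1.86,-0.003],[0.5,0.41,0.24,1.86,-0.003],[0.5,0.41,0.24,1.86,-0.003],[0.5,0.41,0.24,1.86,-0.003],[0.5,0.41,0.24,1.86,-0.003]]
```

Emit:
apply_moves(moves=[[[0.5,0.4,0.3,1.9,-0.003],[0.5,0.4,0.3,1.9,-0.003],[0.5,0.4,0.3,1.9,0],[0.5,0.4,0.2,1.9,0],[0.5,0.4,0.2,1.5,0],[0.5,0,0,0,0],[0.5,0,0,0,0]]])

```text
time_s: 12.95
tcp_pos: [0.5847, 0.0074, 0.1247]
orientation: [-2.298, -2.063, 0.038]
contact_force: [0.5, 0.7, -3.1]
gripper_width: 0.636
```

```bash
python3 - <<'E'
from h import *
t=W(0,-.043,.025)+[0,0,.0117]-U*.0017
plan(t,-.1,n=5,g=.5); print(indeck(pw()[:3,3]))
E
```

```text
tilt [-0.054  0.023 -0.998] tcp [0.5847 0.0074 0.1247] yaw -0.107 5 [[0.5,0.07,0.08,0.63,-0.001],[0.5,0.07,0.08,0.63,-0.001],[0.5,0.06,0.08,0.63,-0.001],[0.5,0.06,0.08,0.63,-0.001],[0.5,0.06,0.08,0.63,-0.001]]
[-0.0024 -0.0416  0.0686]
```

Emit:
apply_moves(moves=[[[0.5,0.1,0.1,0.7,0],[0.5,0.1,0.1,0.7,0],[0.5,0.1,0.1,0.7,0],[0.5,0,0.1,0.4,0],[0.5,0,0,0,0],[0.5,0,0,0,0]]])

```text
time_s: 13.45
tcp_pos: [0.589, 0.0082, 0.0991]
orientation: [-2.302, -2.063, 0.035]
contact_force: [0.4, -0.5, -3.9]
gripper_width: 0.639
```

```bash
python3 - <<'E'
from h import *
t=W(0,-.043,.025)+[0,0,.0117]-U*.0017
plan(t,-.1,n=3,g=.5); print(indeck(pw()[:3,3]))
f='w8.png';a=grab('wrist',f)
E
```

```text
tilt [-0.051  0.022 -0.998] tcp [0.589  0.0082 0.0991] yaw -0.109 3 [[0.5,0.08,-0.05,0.2,-0.003],[0.5,0.08,-0.05,0.2,-0.003],[0.5,0.08,-0.05,0.2,-0.003]]
[ 0.0018 -0.0445  0.0432]
```

Emit:
apply_moves(moves=[[[0.5,0.15,0,0.2,0],[0.5,0.15,0,0.2,0],[0.5,0,0,0.1,0],[0.5,0,0,0,0]]])

```text
time_s: 13.83
tcp_pos: [0.5901, 0.0115, 0.0953]
orientation: [-2.303, -2.065, 0.033]
contact_force: [-0.3, -1.1, -3.1]
gripper_width: 0.639
```

Emit:
apply_moves(moves=[[[0.5,0,0,0.15,0],[0.5,0,0,0,0]]])

```text
time_s: 14.0
tcp_pos: [0.5902, 0.0115, 0.0954]
orientation: [-2.303, -2.066, 0.032]
contact_force: [-0.1, 0.4, -3.3]
gripper_width: 0.638
```

```bash
python3 - <<'E'
from h import *
print(indeck(pw()[:3,3]),arm.get_state()['contact_force'],pw()[:3,3])
E
```

```text
[ 0.0027 -0.0417  0.039 ] [-0.06846288  0.36299962 -3.29933686] [0.59019852 0.01150723 0.09544662]
```

Emit:
apply_moves(moves=[[[0.5,0,0,0.25,0],[0.5,0,0,0,0]]])

```text
time_s: 14.17
tcp_pos: [0.5907, 0.0115, 0.0955]
orientation: [-2.304, -2.067, 0.03]
contact_force: [-0.2, -0.2, -3.8]
gripper_width: 0.636
```

Emit:
apply_moves(moves=[[[0.5,0,0,0.2,0],[0.5,0,0,0,0]]])

```text
time_s: 14.33
tcp_pos: [0.5912, 0.0115, 0.0953]
orientation: [-2.305, -2.068, 0.028]
contact_force: [0.0, 0.2, -2.5]
gripper_width: 0.64
```

Emit:
apply_moves(moves=[[[0.5,0,0,0.2,0],[0.5,0,0,0,0]]])

```text
time_s: 14.5
tcp_pos: [0.5913, 0.0114, 0.0952]
orientation: [-2.306, -2.069, 0.027]
contact_force: [0.2, 0.1, -2.7]
gripper_width: 0.633
```

Emit:
apply_moves(moves=[[[0.5,0,0,0.4,0],[0.5,0,0,0.3,0],[0.5,0,0,0,0]]])

```text
time_s: 14.75
tcp_pos: [0.5912, 0.0112, 0.0942]
orientation: [-2.306, -2.071, 0.026]
contact_force: [0.7, 0.7, -3.1]
gripper_width: 0.64
```

```bash
python3 - <<'E'
from h import *
T=pw();print(indeck(T[:3,3]),T[:3,2],arm.get_state()['effort'])
E
```

```text
[ 0.0037 -0.0421  0.0379] [-0.04032677  0.01954846 -0.9989953 ] [-6.05182271e-03 -5.87971973e+01 -2.15738100e+01  1.22608817e-01
  6.27611987e-01 -7.56479945e-03]
```

Emit:
apply_moves(moves=[[[0.5,0,0,0.5,0],[0.5,0,0,0.4,0]]])

```text
time_s: 14.92
tcp_pos: [0.5917, 0.0106, 0.0909]
orientation: [-2.308, -2.074, 0.025]
contact_force: [-13.9, -0.9, 41.5]
gripper_width: 0.645
```

Emit:
apply_moves(moves=[[[0.5,0,0,0.3,0]]])

```text
time_s: 15.0
tcp_pos: [0.5916, 0.0106, 0.0909]
orientation: [-2.308, -2.075, 0.024]
contact_force: [-10.8, 0.8, 29.2]
gripper_width: 0.64
```

Emit:
apply_moves(moves=[[[0.5,0,0,0,0],[0.5,0,0,0,0]]], squeeze=8)

```text
time_s: 15.17
tcp_pos: [0.5921, 0.0105, 0.0917]
orientation: [-2.309, -2.076, 0.021]
contact_force: [0.4, -0.3, -3.3]
gripper_width: 0.644
```

```bash
python3 - <<'E'
from h import *
T=pw();print(indeck(T[:3,3]),T[:3,2],arm.get_state()['contact_force'])
E
```

```text
[ 0.0047 -0.0431  0.0354] [-0.03427846  0.01742483 -0.99926041] [ 0.41070462 -0.28221229 -3.26039745]
```

Emit:
apply_moves(moves=[[[0.7,0,0,0.1,0],[0.75,0,0,0,0],[0.8,0,0,0,0],[0.85,0,0,0,0],[0.85,0,0,0,0]]])

```text
time_s: 15.58
tcp_pos: [0.5924, 0.0106, 0.0879]
orientation: [-2.309, -2.076, 0.022]
contact_force: [0.1, 0.1, 0.0]
gripper_width: 0.851
```

```bash
python3 - <<'E'
from h import *
f='w9.png';a=grab('wrist',f); s=arm.get_state(); print(s['contact_force'],s['gripper_width'])
T=pw(); print(indeck(T[:3,3]))
# expected drum silhouettes / ends
C=W(0,-.045,.025)
for p in [(-.028,-.045,.05),(.028,-.045,.05),(-.028,-.02,.025),(.028,-.02,.025)]: print(p,proj(f,W(*p)))
for r in (190,220,250,280,300): 
    v=(a[r].astype(int)); print(r, v[200:440:12].sum(1).tolist())
print(a[100:400:12,315].astype(int).sum(1).tolist())
E
```

```text
[ 0.14695829 -0.37351202  0.27580808] 0.8486346492784157
[ 0.005  -0.0435  0.0317]
(-0.028, -0.045, 0.05) [219.1 385. ]
(0.028, -0.045, 0.05) [382.2 387.8]
(-0.028, -0.02, 0.025) [227.7 285.4]
(0.028, -0.02, 0.025) [378.8 286.6]
190 [420, 393, 96, 98, 96, 99, 99, 96, 94, 95, 94, 98, 98, 95, 407, 412, 413, 416, 292, 454]
220 [357, 357, 356, 96, 94, 94, 93, 95, 96, 95, 97, 94, 93, 92, 329, 331, 327, 349, 348, 600]
250 [610, 610, 609, 607, 607, 604, 606, 600, 600, 595, 597, 593, 593, 591, 589, 590, 588, 590, 589, 589]
280 [665, 644, 664, 631, 311, 308, 311, 310, 310, 310, 310, 313, 307, 308, 305, 305, 442, 410, 409, 405]
300 [675, 126, 448, 345, 344, 345, 344, 343, 344, 342, 345, 343, 341, 342, 341, 340, 408, 270, 125, 400]
[332, 349, 189, 530, 402, 59, 75, 99, 94, 96, 96, 94, 495, 577, 403, 312, 328, 347, 354, 367, 366, 376, 376, 349, 366]
```

Emit:
apply_moves(moves=[[[0.9,0,0,-1.5,0],[0.9,0,0,-2,0],[0.9,0,0,-3,0],[0.9,0,0,-3,0],[0.9,0,0,-4,0],[0.9,0,0,-3,0],[0.9,0,0,0,0]]])

```text
time_s: 16.22
tcp_pos: [0.5963, 0.0078, 0.2556]
orientation: [-2.304, -2.07, 0.032]
contact_force: [0.7, 0.9, 0.1]
gripper_width: 0.9
```

```bash
python3 - <<'E'
from h import *
f='w10.png';a=grab('wrist',f); T=pw(); print(np.round(T[:3,3],4),indeck(T[:3,3]),np.round(T[:3,2],3))
g=a.astype(int); gray=g.sum(2)
for nm,p in {'drumL':(-.028,-.045,.03),'drumR':(.028,-.045,.03),'heelL':(-.02,-.114,.03),'heelR':(.02,-.114,.03),'pin':(0,-.008,.025),'sL':(-.05,0,.042),'sR':(.05,0,.042)}.items(): print(nm,proj(f,W(*p)))
m=(a.max(2)<45).astype(np.uint8); m[:,:200]=0;m[:,440:]=0
cs,_=cv2.findContours(m,cv2.RETR_EXTERNAL,cv2.CHAIN_APPROX_NONE)
for k in cs:
    if cv2.contourArea(k)>600: print('black',cv2.contourArea(k),cv2.approxPolyDP(k,4,True).reshape(-1,2).tolist())
for r in range(130,240,6): print(r,''.join('#' if v<250 else '+' if v<480 else '.' for v in gray[r,240:420:3]))
E
```

```text
[0.5955 0.0079 0.2534] [ 0.0083 -0.02    0.1955] [-0.047  0.019 -0.999]
drumL [277.3 232.3]
drumR [350.5 232.7]
heelL [291.  307.9]
heelR [338.9 308.6]
pin [313.4 183.7]
sL [240.4 179.8]
sR [384.8 179.8]
black 856.5 [[263, 399], [266, 406], [370, 408], [369, 400]]
black 2603.5 [[439, 351], [409, 301], [406, 342], [433, 412], [200, 412], [200, 417], [328, 412], [435, 418]]
black 1183.0 [[219, 301], [200, 331], [200, 397], [222, 342]]
black 2060.5 [[293, 263], [295, 307], [339, 307], [340, 263]]
black 2219.0 [[280, 140], [284, 170], [341, 168], [340, 132], [286, 132]]
black 1977.5 [[276, 0], [234, 0], [223, 25], [246, 51], [281, 22], [283, 11]]
130 .....+..............+++++...+++#++..+++++...++++..........##
136 ...+++++++++++#####################+++++++++++++++++++++..##
142 ....++++++++++#####################++++++++++.++++++++++.+++
148 ....++++++++++#####################++++++++++.++++++++++.+##
154 ....++++++++++#####################+++++++++..+++++++++..+#+
160 ....++++++++++#####################+++++++++..+.+++++++..###
166 ..+.++++++++++#####################+++++++++..++++++++++++##
172 +++++++++++++++++++++++++++++++++++++++++++++++++++++.+++#++
178 ................................................+.....+.+#+#
184 ........................+.............................+.+###
190 ........................................................#++#
196 ..................++++++++++++++++++++++++++++++++......+++#
202 ..............+++++++++++++++++++++++++++++++++++++.....####
208 ..............++++++++++++++++++++++++++++++++++++++.+..+#++
214 ..............++++++++++++++++++++++++++++++++++++++++.+##++
220 ...............................+++++++++++++++++++++++.++###
226 .......................................+++++++++++++...###+#
232 .......................................++++++++++++++..#####
238 .......................................++++++++++++....####+
```

The measurements agree: the heel edge is still at row 307 (predicted 308) and the drum rests between the chock and the pin, let go. Pushing with vertical fingers would bear on the chock's leaning top edge and could tip it. Instead I'll grip it across the width and slide it up along the slope.

```bash
python3 - <<'E'
from h import *
t=W(.002,-.102,.029); print(t)
plan(t+[0,0,.05],-.1,n=5,g=.8)
E
```

```text
[ 0.58370576 -0.04614208  0.07610296]
tilt [-0.047  0.019 -0.999] tcp [0.5955 0.0079 0.2534] yaw -0.106 5 [[0.8,-1.13,0.01,2.53,-0.001],[0.8,-1.13,0.0,2.53,-0.001],[0.8,-1.13,0.0,2.53,-0.001],[0.8,-1.13,0.0,2.53,-0.001],[0.8,-1.13,-0.0,2.53,-0.001]]
```

Emit:
apply_moves(moves=[[[0.8,-1.8,0,1.5,0],[0.8,-1.8,0,2.5,0],[0.8,-1.5,0,2.5,0],[0.8,-0.8,0,2.5,0],[0.8,0,0,2.0,0],[0.8,0,0,0,0],[0.8,0,0,0,0]]])

```text
time_s: 16.85
tcp_pos: [0.5811, -0.0496, 0.1339]
orientation: [-2.299, -2.069, 0.036]
contact_force: [-0.4, 0.0, 0.5]
gripper_width: 0.801
```

```bash
python3 - <<'E'
from h import *
t=W(.002,-.102,.029)
plan(t,-.1,n=5,g=.8); print(indeck(pw()[:3,3]))
E
```

```text
tilt [-0.05   0.021 -0.999] tcp [ 0.5811 -0.0496  0.1339] yaw -0.105 5 [[0.8,0.06,0.1,1.15,-0.001],[0.8,0.06,0.1,1.15,-0.001],[0.8,0.06,0.1,1.15,-0.001],[0.8,0.06,0.1,1.15,-0.001],[0.8,0.06,0.11,1.15,-0.001]]
[-0.0003 -0.0966  0.0866]
```

Emit:
apply_moves(moves=[[[0.8,0,0.1,1.2,0],[0.8,0.1,0.1,1.2,0],[0.8,0.1,0.1,1.2,0],[0.8,0.1,0.1,1.0,0],[0.8,0,0,0.4,0],[0.7,0,0,0.2,0]]])

```text
time_s: 17.35
tcp_pos: [0.5852, -0.0444, 0.0794]
orientation: [-2.299, -2.073, 0.032]
contact_force: [-0.3, 0.4, 0.3]
gripper_width: 0.756
```

```bash
python3 - <<'E'
from h import *
t=W(.002,-.102,.029)
plan(t,-.1,n=1,g=.8); print(indeck(pw()[:3,3]))
E
```

```text
tilt [-0.046  0.02  -0.999] tcp [ 0.5852 -0.0444  0.0794] yaw -0.103 1 [[0.8,-0.19,-0.11,0.33,-0.003]]
[ 0.0033 -0.0997  0.032 ]
```

Emit:
apply_moves(moves=[[[0.6,-0.2,-0.1,0.3,0],[0.4,0,0,0.1,0],[0.3,0,0,0.1,0],[0.3,0,0,0.1,0],[0.3,0,0,0.1,0],[0.3,0,0,0.1,0]]], squeeze=10)

```text
time_s: 17.85
tcp_pos: [0.5844, -0.0462, 0.0737]
orientation: [-2.299, -2.076, 0.03]
contact_force: [-1.9, -0.4, 6.1]
gripper_width: 0.463
```

```bash
python3 - <<'E'
from h import *
T=pw();print(indeck(T[:3,3]),np.round(T[:3,2],3),D[:3,1]@T[:3,:3])
E
```

```text
[ 0.0026 -0.1024  0.0266] [-0.044  0.02  -0.999] [ 0.98994106 -0.00891103 -0.14119944]
```

Emit:
apply_moves(moves=[[[0.3,0.3,0,-0.04,0],[0.3,0.3,0,-0.04,0],[0.3,0.3,0,-0.04,0],[0.3,0.3,0,-0.04,0]]])

```text
time_s: 18.18
tcp_pos: [0.586, -0.0352, 0.0765]
orientation: [-2.302, -2.077, 0.03]
contact_force: [-0.3, -3.3, -2.0]
gripper_width: 0.466
```

```bash
python3 - <<'E'
from h import *
T=pw();print(indeck(T[:3,3]),D[:3,:3].T@arm.get_state()['contact_force'])
E
```

```text
[ 0.0032 -0.0909  0.0276] [-0.01583163 -3.60591555 -1.41167747]
```

Emit:
apply_moves(moves=[[[0.3,0.3,0,0,0],[0.3,0.3,0,-0.02,0]]])

```text
time_s: 18.35
tcp_pos: [0.5867, -0.0292, 0.0767]
orientation: [-2.302, -2.078, 0.032]
contact_force: [-1.2, -4.5, -0.5]
gripper_width: 0.467
```

Emit:
apply_moves(moves=[[[0.3,0.3,0,-0.02,0]]])

```text
time_s: 18.43
tcp_pos: [0.5868, -0.0272, 0.077]
orientation: [-2.302, -2.081, 0.035]
contact_force: [-3.0, -17.0, 1.3]
gripper_width: 0.466
```

```bash
python3 - <<'E'
from h import *
T=pw();print(indeck(T[:3,3]),D[:3,:3].T@arm.get_state()['contact_force'])
E
```

```text
[ 0.0032 -0.083   0.0269] [ -1.28207803 -16.75034504   4.00091674]
```

The force stepped from about 4 to 17 N after 19.4 mm of travel, where 20 mm was expected, so the drum is on the stop. Releasing the chock now.

Emit:
apply_moves(moves=[[[0.3,0.05,0,0.1,0],[0.6,0.05,0,0,0],[0.65,0,0,0,0],[0.7,0,0,0,0],[0.75,0,0,0,0]]], squeeze=5)

```text
time_s: 18.85
tcp_pos: [0.5862, -0.0245, 0.0771]
orientation: [-2.3, -2.081, 0.036]
contact_force: [-3.9, -0.1, 4.5]
gripper_width: 0.725
```

```bash
python3 - <<'E'
from h import *
T=pw();s=arm.get_state();print(indeck(T[:3,3]),np.round(T[:3,2],3),s['contact_force'],s['gripper_width'])
E
```

```text
[ 0.0023 -0.0803  0.0266] [-0.044  0.014 -0.999] [-3.86415859 -0.08704076  4.54874218] 0.7247011101864768
```

Emit:
apply_moves(moves=[[[0.75,0,0,-0.8,0],[0.75,0,0,-1.5,0],[0.75,0,0,-2,0],[0.75,0,0,-3,0],[0.75,0,0,-3,0],[0.75,0,0,-3,0],[0.75,0,0,-3,0],[0.75,0,0,0,0],[0.75,0,0,0,0]]])

```text
time_s: 19.6
tcp_pos: [0.5953, -0.0246, 0.2499]
orientation: [-2.3, -2.08, 0.028]
contact_force: [0.6, 0.6, -0.7]
gripper_width: 0.745
```

```bash
python3 - <<'E'
from h import *
f='w11.png';a=grab('wrist',f); T=pw(); print(indeck(T[:3,3]),arm.get_state()['contact_force'])
for nm,p in {'heelL':(-.02,-.094,.03),'heelR':(.02,-.094,.03),'pin':(0,0,.025),'sL':(-.05,0,.042),'sR':(.05,0,.042),'drumaxisL':(-.028,-.025,.025),'axisR':(.028,-.025,.025)}.items(): print(nm,proj(f,W(*p)))
m=(a.max(2)<45).astype(np.uint8); m[:,:200]=0;m[:,440:]=0
cs,_=cv2.findContours(m,cv2.RETR_EXTERNAL,cv2.CHAIN_APPROX_NONE)
for k in cs:
    if cv2.contourArea(k)>600: print('black',cv2.contourArea(k),cv2.approxPolyDP(k,4,True).reshape(-1,2).tolist())
grab('scene','scene1.png'); b=cv2.imread('pics/scene1.png')
o=np.zeros((600,800,3),np.uint8)
o[:600,:450]=cv2.resize(a[60:360,200:425],(450,600),interpolation=cv2.INTER_CUBIC)
c=b[190:290,250:385]; o[:260,450:800]=cv2.resize(c,(350,260),interpolation=cv2.INTER_CUBIC)
o[270:530,450:797]=cv2.resize(b,(347,260),interpolation=cv2.INTER_AREA)
cv2.imwrite('pics/fin.png',o)
E
```

```text
[ 0.012  -0.0525  0.1975] [ 0.48544407 -0.39905     0.66719246]
heelL [284.6 251.3]
heelR [335.8 252. ]
pin [309.  126.8]
sL [232.2 131.3]
sR [384.2 131.4]
drumaxisL [270.7 162.3]
axisR [348.4 162.6]
black 906.5 [[256, 376], [257, 381], [367, 383], [362, 375]]
black 5757.5 [[200, 371], [200, 419], [439, 418], [439, 411], [430, 410], [432, 379], [396, 301], [391, 342], [413, 412], [215, 412], [237, 342], [235, 301]]
black 2630.0 [[288, 199], [288, 250], [337, 251], [338, 199]]
black 2315.5 [[274, 87], [277, 120], [338, 119], [337, 83]]
```

View pics/fin.png

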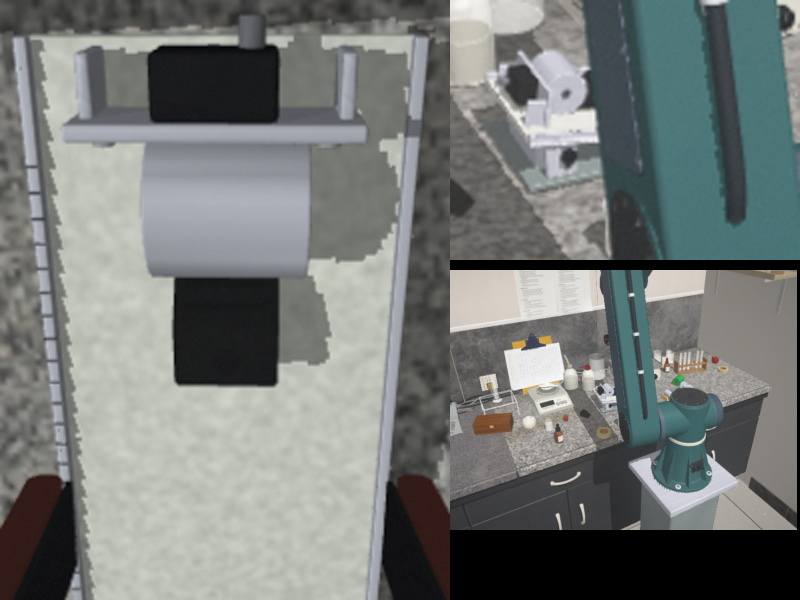

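The drum lies square against the stop with the chock bearing on it. Its heel is at row 250.5, where 251.6 is predicted for pin home. One numeric check remains: the drum's lower silhouette, and whether it drifts over time.

Emit:
apply_moves(moves=[[[0.75,0,0,-0.3,0],[0.75,0,0,0,0],[0.75,0,0,0,0],[0.75,0,0,0,0],[0.75,0,0,0,0],[0.75,0,0,0,0]]])

```text
time_s: 20.2
tcp_pos: [0.5917, -0.024, 0.2461]
orientation: [-2.292, -2.073, 0.039]
contact_force: [0.3, 0.8, 0.7]
gripper_width: 0.751
```

```bash
python3 - <<'E'
from h import *
grab('wrist','w12.png')
for f in('w11.png','w12.png'):
    a=cv2.imread('pics/'+f); th=np.linspace(0,2*np.pi,361)
    for yc in(-.025,-.027,-.033):
        print(f,yc,'low edge pred',max(proj(f,W(.002,yc+.025*np.cos(t),.025+.025*np.sin(t)))[1] for t in th))
    g=a.max(2).astype(int)
    for c in(295,312,330): print(' col',c,'drum low edge',[r for r in range(185,220) if g[r,c]<45][:1],'heel',[r for r in range(215,270) if g[r,c]<45][-1])
    print(' heel pred',proj(f,W(.002,-.094,.03)))
E
```

```text
w11.png -0.025 low edge pred 197.5
w11.png -0.027 low edge pred 200.1
w11.png -0.033 low edge pred 207.9
 col 295 drum low edge [199] heel 251
 col 312 drum low edge [199] heel 251
 col 330 drum low edge [199] heel 252
 heel pred [312.7 251.7]
w12.png -0.025 low edge pred 199.2
w12.png -0.027 low edge pred 201.8
w12.png -0.033 low edge pred 209.7
 col 295 drum low edge [201] heel 252
 col 312 drum low edge [201] heel 253
 col 330 drum low edge [201] heel 253
 heel pred [319.8 253.8]
```

```bash
python3 -c "
from bench import arm
print(arm.close_job())"
```

```text
the job is handed in; nothing more can be done
None
```

The drum is at the top of the ramp against the stop, held by the chock with the hand away. I handed the job in at about 20 s of the 64 s allowed.

**What I did:** I stood the larger wedge on the deck at y ≈ −0.085, thin edge uphill. Then I took the plain middle drum from the rack and set it between the stop and the chock. Last, I gripped the chock across its width and slid it 19.4 mm up the slope. The force stepped from about 4 to 17 N, above the 10 N you gave for pushing it home but below the 20 N that could lift the drum. I took that step as the drum meeting the stop, then let go and lifted clear.

**Last checks (two wrist pictures 0.6 s apart):**
- **Chock:** its heel was within about 1 px of where it should be with the pin home, and square.
- **Drum:** it lay square across the ramp and did not move between the two pictures.
- **Pin:** it could not be seen directly. The drum's edge put its centre at y ≈ −0.0255 to −0.026 m (pin in by about 7 to 7.5 mm; 6 needed), and the chock's heel agreed with fully home.

**Not as planned:**
- The tool drifted up to about 3° off vertical.
- The drum was pressed onto the deck with about 41 N for a moment when it was set down.
- I saw nothing else disturbed, but I did not measure the bystanders or the other two rollers at the end.

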